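# Lock the welding turntable and open its chuck two turns

## Robot

A 7-joint arm with a two-finger parallel gripper is mounted at the origin on a cart in front of the work surface, level with it; the furniture and walls round the work are solid. World frame = base frame: x ahead of the robot, y to its left, z up, the work surface at z = 0. Lengths are in m, angles in rad, forces in N, time in s.
With the tool pointing down it reaches from about 0.4 to 0.85 m from the base axis. Payload 10.4 kg.
Tool frame: the origin (TCP) lies between the finger pads; the fingertips stand 22 mm ahead of it and the grasp point (between the pads) lies 3 mm ahead of it; z points along the fingers, y is the line along which they close (so a half turn about z gives the same grasp; the last joint's range is limited). The gripper opens to 85 mm and grips with 20 to 120 N. Pads are 22 mm wide; open, the fingers measure 114 mm over their backs; the gripper's body (76 mm by 85 mm) begins 54 mm behind the grasp point. The pads swing forward as they close: fully open they stand 13 mm farther back than shut.
Start: joints at [-1.349, 0.332, -0.065, 1.46, 0.022, 1.35, -0.088], TCP at [0.151, 0.606, 0.233] pointing down, gripper open.
Joint ranges: [-2.6, 2.6], [-0.5, 2.12], [-1.47, 1.34], [0.16, 2.42], [-1.27, 4.41], [0.06, 2.06], [-2.6, 2.6]. Speed limits (rad/s): [2.22, 2.22, 2.79, 2.79, 3.14, 3.14, 3.14].

## Interface

Orientations are given as a unit quaternion [x, y, z, w].
In Python, from workcell import manip, camera, ticket, boxes_of, outline_of gives the robot as it stands.
- The arm moves only by the tool carry_out, never from a script. Its argument "deltas" is a list of rows, each a list of 5 numbers: the shift along the tool's x, y, z as a fraction of full scale, then the turn about the tool's z as a fraction of full scale, then the opening, from -1 (shut) to 1 (fully open), so that 0 is half open. In form: [[tx, ty, tz, spin, gripper], ...]. A call has 1 to 20 rows; each row is the pose to reach, as a shift and turn from the pose commanded when the call began, along the tool's axes at that moment; what a row does not reach only later rows make up. Full scale, the value 1, is 150 mm for a shift and 30 degrees for a turn. A row lasts 1/8 s, in which the tool goes at most 62.5 mm and 10.7 degrees, less where a joint would pass 70% of its speed; a pose out of reach is approached as far as the arm can. A call with a number of a shift or a turn outside -1 to 1 is refused whole. A call with a gripper value outside its range is refused whole. The fingers move at their own pace and stop on an object; "force" is the grip in N (left out, the last holds). Time passes only in rows, so rows that repeat a pose let the fingers close. It gives the time, the measured TCP pose, the force, the opening and the grip force at its end, in the units of the state.
- manip.get_obs(): the state, without advancing time (a new reading comes with each control period).
- camera(name): name is "side" or "top"; returns a dict with "img" (420x560x3 uint8, red, green, blue), "depth" (420x560 float32, m along the optical axis (not along the pixel's ray), 0 where there is no reading), "vertical_fov" (degrees; the focal length in pixels is half the picture's height over the tangent of half this angle, whatever the lens; pixels are square), "cx", "cy" (the principal point, pixels), "R" (3x3) and "t" (3): a world point X has camera coordinates R X + t. Camera axes: x right, y down, z forward; pixel columns grow to the right and rows downward; lengths in m; the calibration is good to about 2 mm. A picture is of the moment at which its call begins.
- ticket.hand_in(): hands the job in; it is judged then, once.
Trained networks look in a picture, given as the dict that the camera call returned (one of the last four; its "shot" number tells which), for a name from the list of things; names that differ only in an ending like _2 or _b are one class to them, and where a whole thing is asked for, a point or a joint stands for the part that bears it (a point fixed in the world has none). Each returns a list of dicts, best first, with "conf" (0 to 1); they miss things now and then, are a little off and sometimes report something else, mostly with a low value. They report only what shows in the picture. A call takes as long as a camera call. They do not tell look-alikes from the thing itself.
- boxes_of(query, picture): "position" ([x, y, z] in m, in world coordinates, good to about 4 mm: the middle of the surface that is visible of it).
- outline_of(query, picture): "region" (420x560 bool, what is visible of it).
The state is a dict: "clock": time; "joint_pos": joint angles; "joint_velocities": joint speeds; "tau": joint torques, N m; "position": TCP position; "ee_rot": TCP orientation; "ft_force": force on the tool from outside, world axes, zero at the start; "torque": the same for the moment, N m; "grip_width": opening from 0.0 (shut) to 1.0 (fully open); "grasp_force": force on a finger pad.
Only numpy, scipy, OpenCV 4.12 (cv2) and the standard library are available. Lean on these libraries where they do the work, as an engineer would, in place of code of your own. Each camera call takes 0.05 s, during which the arm holds its last target. There are 200 camera calls.

## Task

The chuck on the blue welding turntable has to be opened for the larger tube waiting behind it. Gently, with a fingertip, push the red knob of the index bolt fully home so that the table cannot turn with the ring, then roll a fingertip round the knurled steel ring, anticlockwise seen from above, for two full turns, until its red paint mark stands at the white index line for the second time. Only touch and push, pinch and lift nothing; leave the small tube standing loose in the chuck and the things beside it as they are, and finish clear of everything.

Things in the scene. Friction and masses are not known exactly. Their poses are not given: they have to be found in the camera images.
- ring_center (a point): Centre of the chuck's knurled steel ring, on its vertical axis, 56 mm above the table. The ring is a cylinder 104 mm across, 24 mm high (44 to 68 mm above the table); its rim grips a fingertip well (friction about 1). Nothing below it reaches higher than 40 mm. Above it, all within its rim: dark chuck face 82 mm across, top at 76 mm; three bright jaws, top at 94 mm; the tube, top at 98 mm.
- ring (a joint): Angle of the knurled ring on the chuck body, rad: 0 at the start (jaws on the tube), growing anticlockwise seen from above (loosening); stops at 0 and 20. About 1.2 N along the rim turns it and it stays where it is left. Each turn moves the three jaws 4 mm outward. While the index bolt is out the whole chuck turns along with the ring and this value grows only a little.
- ring_mark (a point): Red paint mark on top of the ring, 46 mm from its axis; it goes on down the ring's outside. At the start it stands beside the white index line on the chuck face, on the side of the index bolt.
- index_bolt (a joint): Travel of the index bolt, m: 0 pulled out (start), 0.014 fully home in a notch of the index plate, which locks the chuck body. It slides level, straight toward the ring's axis. No spring; about 2 N pushes it and it stays where it is left.
- bolt_end (a point): Centre of the outer end face of the bolt's red round knob (20 mm diameter, 12 mm long), 28 mm above the table; the knob's underside is 18 mm above it. The point is 108 mm from the ring's axis with the bolt out, 94 mm with it home. Push from here toward the ring's axis (its x axis points that way). The table is free outside the knob.
- chuck_body (a joint): Angle of the whole chuck (index plate, face, ring, jaws) on the turntable foot, rad, 0 at the start, anticlockwise positive; it runs very freely (about 0.3 N at the ring's rim) until the index bolt is home, then has about 0.05 of play.
- turntable_foot: Blue cast foot, 150 x 136 x 10 mm plate fixed to the table, origin on the ring's axis at the table's surface; the index bolt stands on its -x side, its knob's end 108 mm from the origin.
- tube_center (a point): Centre of the short steel tube standing in the chuck, 40 mm outside diameter, 22 mm high, held by the three jaws, its axis (z) upright on the ring's axis, 87 mm above the table.
- next_tube_center (a point): Centre of the larger loose steel tube standing on the table behind the turntable, 54 mm outside diameter, 26 mm high. Bystander.
- gas_nozzle: Copper torch nozzle lying on the table, 25 x 66 x 25 mm, origin under its centre. Bystander.
- tape_measure: Yellow tape measure standing on the table beside the larger tube (not the one far left by the mask), 33 x 81 x 64 mm, origin under its centre. Bystander.
- tube: The same short tube, origin at the centre of its underside, 76 mm above the table.
There are look-alikes about, which are no part of the job. Leave any green look-alike of the tube alone.

How it is judged:
On the way, in this order (a step that is already met when the one before it is completed fails the run):
1. the index bolt is fully home (at least 12 of its 14 mm) before the ring is loosened (value of joint index_bolt above 0.012 m and value of joint ring below 0.6 rad), for 0.2 s.
2. the ring has been turned one full turn anticlockwise with the bolt home (value of joint ring above 6 rad and value of joint index_bolt above 0.012 m), for 0.05 s.
At the end, for the whole second after the job is handed in: The index bolt is home (12 mm or more), the ring has been turned anticlockwise two full turns within 40 degrees (0.7 rad) and is still, the tube stands upright on the chuck face within 12 mm of its axis, and the larger tube, nozzle and tape measure are within 20 mm of where they stood (value of joint index_bolt above 0.012 m and value of joint ring between 11.866 and 13.266 rad and velocity of joint ring between -0.05 and 0.05 rad/s and horizontal distance between tube_center and ring_center below 0.012 m and angle between tube_center's own z axis and vertical below 0.1 rad and height (world z) of tube_center between 0.083 and 0.092 m and linear speed of tube below 0.01 m/s and distance of each of next_tube_center, gas_nozzle, tape_measure from where it was at the start of the episode below 0.02 m); the robot touches nothing.
It fails at once if the tube is lifted or tipped (height (world z) of tube_center above 0.095 m or angle between tube_center's own z axis and vertical above 0.3 rad).
It fails at once if a thing beside the turntable is lifted or pushed away (distance of any of next_tube_center, gas_nozzle, tape_measure from where it was at the start of the episode above 0.03 m).
It fails at once if the knob or the ring is gripped or forced (over 40 N) instead of pushed with a fingertip (contact force between the fingers and turntable_foot above 40 N).
It also fails if it takes over 72 s, if anything falls off the work surface, if the arm or the gripper's body presses on something with over 40 N, if the wrist force passes 120 N, or if a joint passes its speed limit or range.

## Working session

There is one attempt and no reset: what is moved stays moved. The work goes in short steps, Python scripts to look and compute and a tool call to move; the robot and the scene stay as the last step left them, time stands still between calls to the robot, and variables do not carry over. Pictures are saved under pics/ and viewed, at most 10 in all, crops included, and the job is handed in when it is done.

Besides the shell and the picture viewer there is one more tool, called by a JSON object that holds its "op" and its "data", one argument or row to a line. carry_out: Moves the arm, as the interface text tells. Its arguments: {"type":"object","properties":{"deltas":{"type":"array","items":{"type":"array","items":{"type":"number"}}},"force":{"type":"number"}},"required":["deltas"]}

```bash
mkdir -p pics; ls
cat > h.py <<'E'
import numpy as np, cv2
from workcell import manip, camera, ticket, boxes_of, outline_of
def f(p): return p["img"].shape[0]/2/np.tan(np.radians(p["vertical_fov"])/2)
def world(p,u,v,z=None):
    d=np.array([(u-p["cx"])/f(p),(v-p["cy"])/f(p),1.0]); R=np.array(p["R"]);t=np.array(p["t"])
    if z is None: return R.T@(d*p["depth"][int(v),int(u)]-t)
    o=-R.T@t; r=R.T@d; return o+r*(z-o[2])/r[2]
def pix(p,X):
    c=np.array(p["R"])@np.array(X)+np.array(p["t"]); return p["cx"]+f(p)*c[0]/c[2],p["cy"]+f(p)*c[1]/c[2]
def save(p,n): cv2.imwrite("pics/"+n,p["img"][:,:,::-1])
E
python3 - <<'E'
from h import *
np.set_printoptions(precision=3,suppress=True)
o=manip.get_obs(); print(o)
P={n:camera(n) for n in("top","side")}
ims=[]
for n,p in P.items():
    print(n,-np.array(p["R"]).T@p["t"],p["vertical_fov"],p["R"])
    for q in["ring_center","ring_mark","bolt_end","tube_center","next_tube_center","gas_nozzle","tape_measure","turntable_foot"]:
        for b in boxes_of(q,p)[:3]:
            print(n,q,np.array(b["position"]),round(b["conf"],2),np.round(pix(p,b["position"])))
    save(p,n+"0.png")
E
```

```text
pics
{'clock': 0.0, 'joint_pos': array([-1.349,  0.333, -0.065,  1.461,  0.022,  1.35 , -0.088]), 'joint_velocities': array([-0.002, -0.001, -0.001, -0.   , -0.001, -0.001,  0.   ]), 'tau': array([  0.001, -62.545,   0.05 , -39.16 ,   0.016,   0.01 ,  -0.   ]), 'position': array([0.151, 0.606, 0.232]), 'ee_rot': array([ 0.122,  0.993, -0.001, -0.   ]), 'ft_force': array([ 0.098, -0.489,  1.007]), 'torque': array([-0.013,  0.02 ,  0.039]), 'grasp_force': 0.0, 'grip_width': 1.0020872161397139}
top [0.445 0.088 0.934] 54.317763448663726 [[-0.013 -1.     0.015]
 [-0.985  0.01  -0.172]
 [ 0.172 -0.017 -0.985]]
top ring_center [0.545 0.118 0.066] 0.6 [259. 243.]
top ring_mark [0.54  0.12  0.071] 0.78 [258. 245.]
top bolt_end [0.454 0.105 0.03 ] 0.61 [266. 287.]
top tube_center [0.533 0.265 0.023] 0.58 [193. 251.]
top tube_center [0.55  0.123 0.098] 0.47 [256. 239.]
top next_tube_center [0.753 0.149 0.023] 0.74 [246. 156.]
top tape_measure [0.742 0.263 0.061] 0.95 [193. 156.]
top turntable_foot [0.542 0.112 0.018] 0.69 [262. 247.]
side [ 0.182 -0.583  0.379] 43.7496987644689 [[ 0.853 -0.521  0.013]
 [-0.165 -0.294 -0.942]
 [ 0.495  0.801 -0.336]]
side ring_center [0.529 0.08  0.061] 0.88 [253. 245.]
side ring_mark [0.526 0.079 0.055] 0.81 [251. 250.]
side ring_mark [0.743 0.139 0.016] 0.64 [340. 235.]
side bolt_end [0.452 0.101 0.031] 0.63 [202. 268.]
side bolt_end [0.745 0.138 0.016] 0.25 [341. 234.]
side tube_center [0.549 0.111 0.091] 0.83 [255. 219.]
side tube_center [0.526 0.247 0.015] 0.74 [209. 238.]
side next_tube_center [0.738 0.141 0.013] 0.56 [337. 236.]
side gas_nozzle [ 0.464 -0.101  0.021] 0.71 [275. 335.]
side tape_measure [0.732 0.246 0.035] 0.98 [303. 210.]
side turntable_foot [0.549 0.109 0.095] 0.71 [255. 217.]
side turntable_foot [0.526 0.085 0.029] 0.61 [250. 263.]
```

Run:
```python
from h import *
a=cv2.imread("pics/top0.png");b=cv2.imread("pics/side0.png")
cv2.imwrite("pics/top1.png",cv2.resize(a[130:330,140:400],(780,600),interpolation=3))
cv2.imwrite("pics/side1.png",cv2.resize(b[170:370,140:400],(780,600),interpolation=3))
```

```text
(no output)
```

View pics/top1.png

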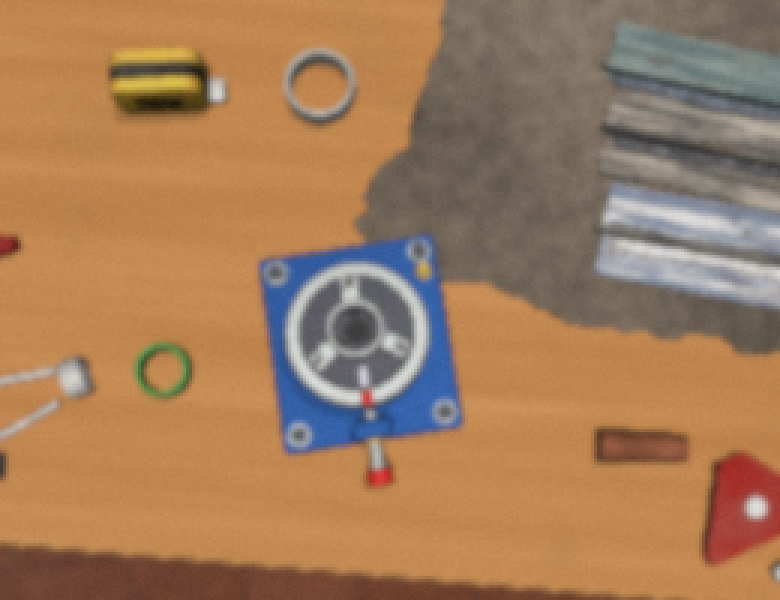

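View pics/side1.png

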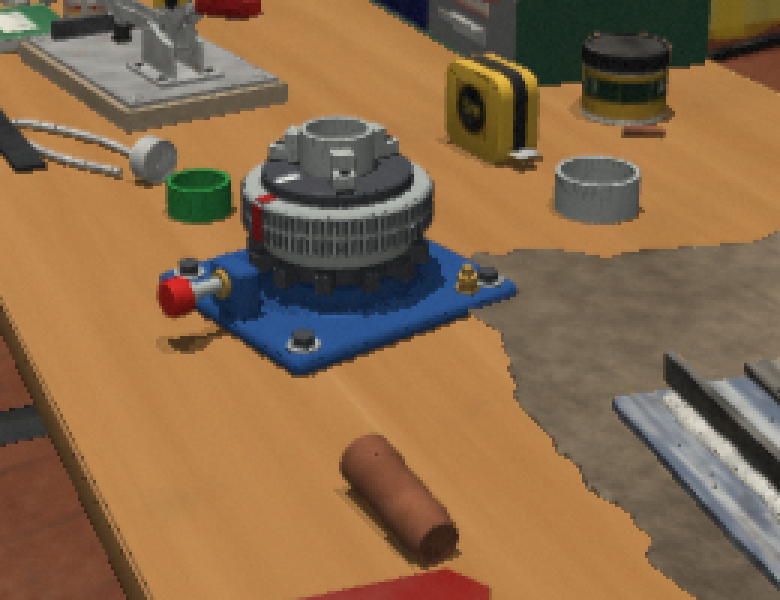

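The top crop shows the turntable with its ring centre at about (259,241) full-image. The index bolt's red knob ends at about (266,291), the paint mark is at (262,263), and the green look-alike is at (194,253). The side crop confirms the bolt is out, with the mark beside the white line. Next I'll get precise positions from both views.

Run:
```python
from h import *
np.set_printoptions(precision=4,suppress=True)
from scipy.optimize import least_squares
p=camera("top"); s=camera("side")
# top of ring: bright grey pixels near centre
im=p["img"].astype(int); 
print("crop est ring c z.068", world(p,259.5,241.2,.068))
# depth cloud of points 60..70mm high near ring
def cloud(p):
    v,u=np.mgrid[0:420,0:560]; d=p["depth"]; c=np.stack([(u-p["cx"])/f(p)*d,(v-p["cy"])/f(p)*d,d],-1)
    return (c-np.array(p["t"]))@np.array(p["R"])
def red(im): return (im[...,0]>130)&(im[...,1]<80)&(im[...,2]<80)
for n,q in(("top",p),("side",s)):
    W=cloud(q); near=np.hypot(W[...,0]-.55,W[...,1]-.12)<.13
    m=near&(W[...,2]>.058)&(W[...,2]<.11)&(q["depth"]>0); X=W[m]
    print(n,m.sum(),X.min(0),X.max(0),(X.min(0)+X.max(0))/2)
    # Outer rim points
    r=red(q["img"].astype(int))&near&(q["depth"]>0)
    R=W[r]; k=np.hypot(R[:,0]-.55,R[:,1]-.12)>.075
    K=R[k]; print(" knob",len(K),K.mean(0),K.min(0),K.max(0)); M=R[~k]; print(" mark",len(M),M.mean(0))
    v,u=np.nonzero(r); print(" knob px",u[k].min(),u[k].max(),v[k].min(),v[k].max(), 'center', u[k].mean(),v[k].mean())
# sub-pixel ring fit in top: edge of bright ring along rays
g=cv2.GaussianBlur(p["img"],(3,3),0).astype(float)
lum=g[...,0]  # red: blue foot dark, ring bright
c0=np.array([.5475,.1205]);pts=[]
for a in np.linspace(0,2*np.pi,72,endpoint=False):
    rr=np.arange(.046,.060,.0005); pv=[]
    for r in rr:
        x,y=pix(p,[c0[0]+r*np.cos(a),c0[1]+r*np.sin(a),.068]); pv.append(cv2.getRectSubPix(lum.astype(np.float32),(1,1),(x,y))[0,0])
    d=np.diff(pv); i=d.argmin()
    if d[i]<-4: pts.append(c0+(rr[i]+.00025)*np.array([np.cos(a),np.sin(a)]))
pts=np.array(pts)
r=least_squares(lambda x:np.hypot(*(pts-x[:2]).T)-x[2],[*c0,.052],loss="soft_l1",f_scale=.001); print("ring fit",r.x,len(pts))
```

```text
crop est ring c z.068 [0.5489 0.1163 0.068 ]
top 1830 [0.4991 0.0682 0.0585] [0.6021 0.169  0.1017] [0.5506 0.1186 0.0801]
 knob 39 [0.4497 0.1032 0.0351] [0.4445 0.0952 0.0307] [0.4572 0.1126 0.0393]
 mark 4 [0.5022 0.1108 0.0667]
 knob px 262 270 285 291 center 266.28205128205127 288.5128205128205
side 1944 [0.4961 0.0662 0.058 ] [0.5972 0.1611 0.1008] [0.5467 0.1137 0.0794]
 knob 54 [0.4486 0.1024 0.0358] [0.4412 0.0931 0.0119] [0.4751 0.1647 0.0407]
 mark 8 [0.504  0.1141 0.0701]
 knob px 192 204 262 270 center 199.14814814814815 265.77777777777777
ring fit [0.5503 0.1184 0.051 ] 72
```

{"op": "carry_out", "data": {
  "deltas": [
    [0,0,0,0,-1],
    [0,0,0,0,-1],
    [0,0,0,0,-1],
    [0,0,0,0,-1]
  ],
  "force": 20
}}

```text
clock: 1.5
position: [0.1515, 0.6064, 0.2327]
ee_rot: [0.122, 0.993, 0.0, -0.0]
ft_force: [-0.2, -0.5, -0.4]
grip_width: 0.145
grasp_force: 0.0
```

{"op": "carry_out", "data": {
  "deltas": [
    [-0.21,-0.24,0,0,-1],
    [-0.42,-0.48,0,0,-1],
    [-0.63,-0.71,0,0,-1],
    [-0.84,-0.95,0,0,-1]
  ]
}}

```text
clock: 2.0
position: [0.2398, 0.4362, 0.2329]
ee_rot: [0.122, 0.993, 0.0, 0.0]
ft_force: [1.6, 0.8, -0.3]
grip_width: 0.004
grasp_force: 0.0
```

{"op": "carry_out", "data": {
  "deltas": [
    [-0.21,-0.24,0,0,-1],
    [-0.42,-0.48,0,0,-1],
    [-0.63,-0.71,0,0,-1],
    [-0.84,-0.95,0,0,-1]
  ]
}}

```text
clock: 2.5
position: [0.3275, 0.2674, 0.2329]
ee_rot: [0.122, 0.993, 0.0, 0.0]
ft_force: [1.2, -0.6, 0.1]
grip_width: 0.002
grasp_force: 0.0
```

{"op": "carry_out", "data": {
  "deltas": [
    [-0.21,-0.24,0,-0.18,-1],
    [-0.42,-0.48,0,-0.36,-1],
    [-0.63,-0.71,0,-0.54,-1],
    [-0.84,-0.95,0,-0.72,-1],
    [-0.84,-0.95,0,-0.72,-1]
  ]
}}

```text
clock: 3.12
position: [0.4157, 0.0971, 0.233]
ee_rot: [-0.064, 0.998, 0.0, 0.0]
ft_force: [-0.2, 0.7, -0.3]
grip_width: 0.001
grasp_force: 0.0
```

```bash
cat >> h.py <<'E'
from scipy.spatial.transform import Rotation as Ro
C=np.array([.549,.1175]); U=np.array([.991,.132])
def to(xyz):
    o=manip.get_obs(); R=Ro.from_quat(o["ee_rot"]).as_matrix(); return R.T@(np.array(xyz)-o["position"])/.15
E
python3 - <<'E'
from h import *
np.set_printoptions(precision=4,suppress=True)
o=manip.get_obs(); R=Ro.from_quat(o["ee_rot"]).as_matrix()
print(o["clock"],o["position"],o["joint_pos"],o["ft_force"],R[:,0])
print("above approach",to([*(C-.140*U),.2]),"down",to([*(C-.140*U),.042]))
p=camera("side"); save(p,"side2.png")
E
```

```text
3.125 [0.4157 0.0971 0.233 ] [-0.8494 -0.1552  0.4707  1.968   0.0724  1.312   1.2964] [-0.2236  0.6863 -0.3142] [-0.9919 -0.1273 -0.0007]
above approach [0.0347 0.0174 0.2199] down [0.0354 0.0171 1.2733]
```

View pics/side2.png

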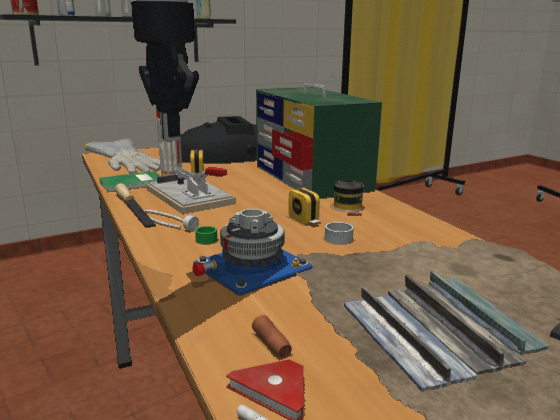

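The side picture shows the closed gripper hanging left of the knob near (170,130). The knob sits at (199,267), and nothing is beneath the approach.

{"op": "carry_out", "data": {
  "deltas": [
    [0.04,0.02,0.2,0,-1],
    [0.04,0.02,0.5,0,-1],
    [0.04,0.02,0.8,0,-1],
    [0.04,0.02,1.0,0,-1]
  ]
}}

```text
clock: 3.68
position: [0.407, 0.1032, 0.0809]
ee_rot: [-0.067, 0.998, -0.0, -0.001]
ft_force: [0.2, 0.4, 0.7]
grip_width: -0.002
grasp_force: 0.0
```

{"op": "carry_out", "data": {
  "deltas": [
    [0,0,0.14,0,-1],
    [0,0,0.26,0,-1],
    [0,0,0.26,0,-1]
  ]
}}

```text
clock: 4.05
position: [0.407, 0.1028, 0.0428]
ee_rot: [-0.066, 0.998, -0.0, -0.001]
ft_force: [-0.1, -0.4, 0.8]
grip_width: 0.0
grasp_force: 0.0
```

{"op": "carry_out", "data": {
  "deltas": [
    [-0.04,0,0,0,-1],
    [-0.08,0,0,0,-1],
    [-0.11,0,0,0,-1],
    [-0.13,0,0,0,-1],
    [-0.14,0,0,0,-1]
  ]
}}

```text
clock: 4.68
position: [0.4292, 0.105, 0.0437]
ee_rot: [-0.066, 0.998, 0.0, 0.0]
ft_force: [1.0, -0.4, 0.1]
grip_width: -0.005
grasp_force: 0.0
```

Run:
```python
from h import *
np.set_printoptions(precision=4,suppress=True)
o=manip.get_obs(); print(o["clock"],o["position"],o["ft_force"],"dist",(C-o["position"][:2])@U, "lat",(C-o["position"][:2])@[-U[1],U[0]])
p=camera("side"); save(p,"s3.png"); im=cv2.imread("pics/s3.png")
q=camera("top"); save(q,"t3.png"); im2=cv2.imread("pics/t3.png")
a=cv2.resize(im[180:300,140:300],(640,480),interpolation=3)
cv2.imwrite("pics/s3c.png",a)
```

```text
4.675 [0.4292 0.105  0.0437] [ 1.0424 -0.4146  0.1046] dist 0.12033157697730419 lat -0.003395698089235132
```

View pics/s3c.png

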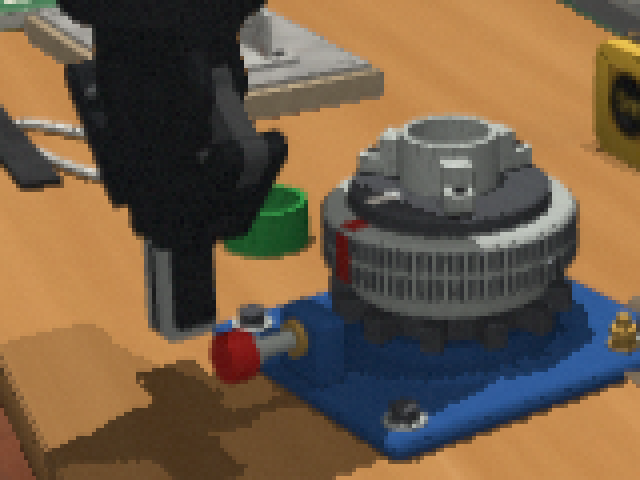

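The side crop shows the fingertip just in front of the red knob (235,355 in the crop), in line with it and not yet touching. I'll push gently.

{"op": "carry_out", "data": {
  "deltas": [
    [-0.02,0.01,0.02,0,-1],
    [-0.03,0.02,0.02,0,-1],
    [-0.04,0.02,0.02,0,-1],
    [-0.05,0.02,0.02,0,-1],
    [-0.06,0.02,0.02,0,-1],
    [-0.06,0.02,0.02,0,-1]
  ]
}}

```text
clock: 5.52
position: [0.4377, 0.1091, 0.0407]
ee_rot: [-0.066, 0.998, 0.0, 0.0]
ft_force: [-0.1, 0.4, -0.4]
grip_width: -0.002
grasp_force: 0.0
```

{"op": "carry_out", "data": {
  "deltas": [
    [-0.01,0,0,0,-1],
    [-0.02,0,0,0,-1],
    [-0.03,0,0,0,-1],
    [-0.03,0,0,0,-1]
  ]
}}

```text
clock: 6.02
position: [0.4421, 0.1097, 0.0407]
ee_rot: [-0.066, 0.998, -0.0, -0.0]
ft_force: [-0.8, 0.4, -0.0]
grip_width: 0.002
grasp_force: 0.0
```

Run:
```python
from h import *
np.set_printoptions(precision=4,suppress=True)
o=manip.get_obs(); print(o["clock"],o["position"],o["ft_force"],"dist",(C-o["position"][:2])@U, "lat",(C-o["position"][:2])@[-U[1],U[0]])
for n in("side","top"):
    q=camera(n); im=q["img"].astype(int); m=(im[...,0]>130)&(im[...,1]<80)&(im[...,2]<80)
    a=np.array(pix(q,[*(C-.1*U),.03])); v,u=np.nonzero(m); k=np.hypot(u-a[0],v-a[1])<14; print(n,a,k.sum(),u[k].mean(),v[k].mean())
```

```text
6.025 [0.4421 0.1097 0.0407] [-0.8479  0.3936 -0.0379] dist 0.10693382596118203 lat -0.006405524001581458
side [199.6464 268.5681] 0 nan nan
top [265.8312 288.4541] 0 nan nan<stdin>:6: RuntimeWarning: Mean of empty slice.
  ret = ret.dtype.type(ret / rcount)
```

Run:
```python
from h import *
q=camera("side"); save(q,"s4.png"); im=cv2.imread("pics/s4.png")
cv2.imwrite("pics/s4c.png",cv2.resize(im[210:300,150:300],(750,450),interpolation=3))
```

```text
(no output)
```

View pics/s4c.png

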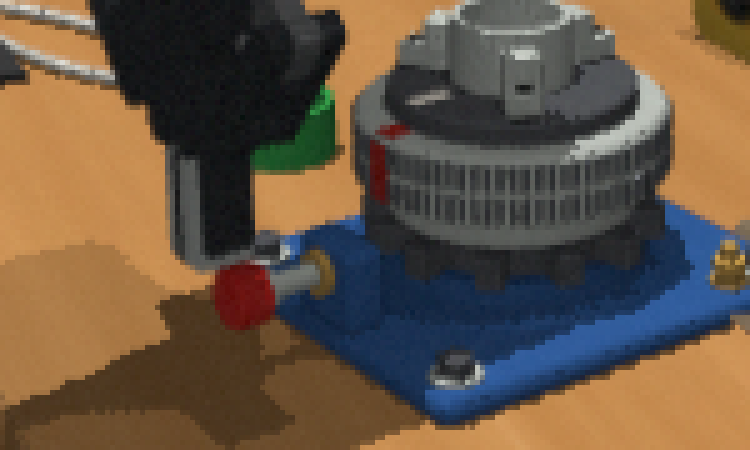

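The crop shows the knob at about (199,269) full-image, unpushed, with the finger's bottom end at (192,263) beyond or above it. I'll check the finger against the calibration.

Run:
```python
from h import *
np.set_printoptions(precision=4,suppress=True)
p=camera("side"); t=camera("top"); o=manip.get_obs(); P=o["position"]; R=Ro.from_quat(o["ee_rot"]).as_matrix()
print("tip proj",pix(p,P+[0,0,-.022]), [np.round(pix(p,P+R@[a,b,.022]),1) for a in(-.011,.011) for b in(-.0145,.0145)])
def cl(p,u,v): return world(p,u,v)
for u,v in[(189,262),(192,261),(187,255),(195,258),(199,256),(195,270),(201,270),(198,273)]: print((u,v),p["img"][v,u],cl(p,u,v))
save(t,"t4.png"); im=cv2.imread("pics/t4.png"); cv2.imwrite("pics/t4c.png",cv2.resize(im[210:310,200:325],(750,600),interpolation=3))
```

```text
tip proj (np.float64(193.78969611955227), np.float64(275.0079792250742)) [array([204.9, 276.4]), array([195.4, 269.8]), array([192.1, 280.4]), array([182.8, 273.6])]
(189, 262) [87 88 87] [0.4327 0.1021 0.0459]
(192, 261) [42 44 42] [0.4368 0.1004 0.0473]
(187, 255) [82 83 82] [0.431  0.1044 0.0568]
(195, 258) [21 22 22] [0.44   0.0957 0.0533]
(199, 256) [21 20 21] [0.4466 0.0961 0.055 ]
(195, 270) [95 15 12] [0.4414 0.1019 0.0306]
(201, 270) [103  14  13] [0.4487 0.0959 0.0314]
(198, 273) [101  18  16] [0.4443 0.0976 0.0267]
```

View pics/t4c.png

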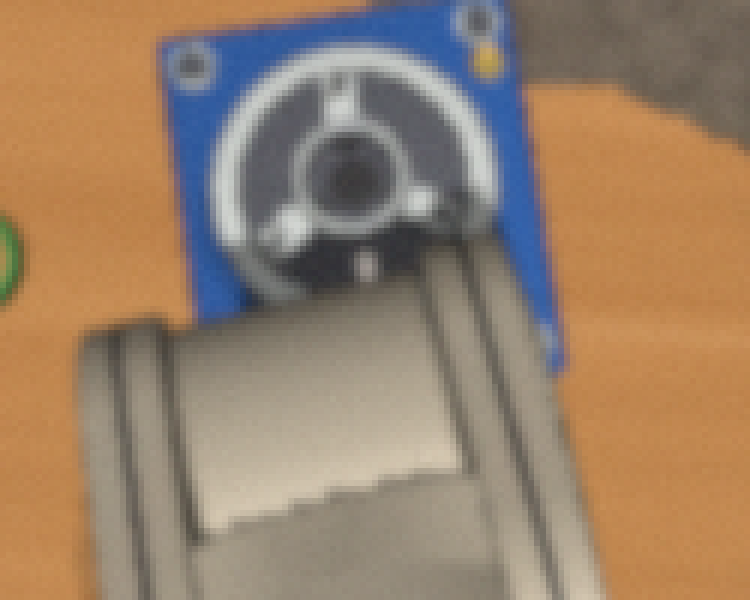

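The picture and depth show the fingertip's lower edge at z≈0.044, above the knob, while by the text it should be about 0.019. The finger is passing over the knob. The top crop only shows the gripper covering the bolt. I'll back off, lower, and check again.

{"op": "carry_out", "data": {
  "deltas": [
    [0.06,-0.02,0,0,-1],
    [0.14,-0.04,0,0,-1],
    [0.2,-0.04,0,0,-1],
    [0.2,-0.04,0.05,0,-1],
    [0.2,-0.04,0.08,0,-1],
    [0.2,-0.04,0.08,0,-1]
  ]
}}

```text
clock: 7.02
position: [0.413, 0.0997, 0.0282]
ee_rot: [-0.066, 0.998, -0.0, -0.0]
ft_force: [-0.9, -0.4, 0.2]
grip_width: 0.005
grasp_force: 0.0
```

```bash
cat >> h.py <<'E'
def cloud(p):
    v,u=np.mgrid[0:420,0:560]; d=p["depth"]; c=np.stack([(u-p["cx"])/f(p)*d,(v-p["cy"])/f(p)*d,d],-1)
    return (c-np.array(p["t"]))@np.array(p["R"])
E
python3 - <<'E'
from h import *
np.set_printoptions(precision=4,suppress=True)
p=camera("side"); o=manip.get_obs(); P=o["position"]; print(P,o["ft_force"],o["grip_width"])
W=cloud(p); m=(np.hypot(W[...,0]-P[0],W[...,1]-P[1])<.024)&(p["img"].max(2)<110)&(W[...,2]>.008)
X=W[m]; print(len(X)); 
for a in np.arange(.01,.09,.006):
    k=(X[:,2]>=a)&(X[:,2]<a+.006)
    if k.any(): print(round(a,3),k.sum(),X[k].min(0),X[k].max(0))
E
```

```text
[0.4132 0.0998 0.0284] [ 0.698   0.6189 -0.1648] 0.00023130339156021508
1136
0.028 34 [0.4009 0.0927 0.0282] [0.4218 0.1048 0.0338]
0.034 52 [0.4001 0.0867 0.0341] [0.424  0.1044 0.0398]
0.04 65 [0.3997 0.0842 0.0401] [0.4201 0.1041 0.0459]
0.046 60 [0.4004 0.0854 0.046 ] [0.4196 0.1042 0.0518]
0.052 66 [0.4    0.0842 0.052 ] [0.4202 0.103  0.058 ]
0.058 64 [0.4002 0.0847 0.058 ] [0.4208 0.1062 0.0639]
0.064 45 [0.3992 0.0851 0.0642] [0.4201 0.1094 0.07  ]
0.07 35 [0.3977 0.0847 0.0702] [0.4052 0.1076 0.0759]
0.076 55 [0.3974 0.0791 0.0761] [0.4182 0.1181 0.0819]
0.082 44 [0.3981 0.0824 0.082 ] [0.4062 0.1118 0.088 ]
0.088 37 [0.395  0.0824 0.088 ] [0.412  0.1144 0.094 ]
```

Confirmed: shut, the fingertip sits about level with the reported TCP, so I'll use that. Lower 10 mm more and push.

{"op": "carry_out", "data": {
  "deltas": [
    [0,0,0.03,0,-1],
    [0,0,0.06,0,-1],
    [-0.04,0,0.06,0,-1],
    [-0.08,0,0.06,0,-1],
    [-0.11,0,0.06,0,-1],
    [-0.13,0,0.06,0,-1],
    [-0.15,0,0.06,0,-1],
    [-0.16,0,0.06,0,-1],
    [-0.17,0,0.06,0,-1],
    [-0.18,0,0.06,0,-1],
    [-0.19,0,0.06,0,-1],
    [-0.19,0,0.06,0,-1]
  ]
}}

```text
clock: 8.57
position: [0.4415, 0.1037, 0.0197]
ee_rot: [-0.066, 0.998, 0.0, 0.0]
ft_force: [-1.4, 1.0, -0.7]
grip_width: -0.002
grasp_force: 0.6
```

{"op": "carry_out", "data": {
  "deltas": [
    [-0.01,0,0,0,-1],
    [-0.02,0,0,0,-1],
    [-0.03,0,0,0,-1],
    [-0.03,0,0,0,-1]
  ]
}}

```text
clock: 9.07
position: [0.4459, 0.1043, 0.0197]
ee_rot: [-0.066, 0.998, 0.0, -0.0]
ft_force: [-2.0, 1.2, 0.2]
grip_width: 0.003
grasp_force: 1.0
```

Run:
```python
from h import *
np.set_printoptions(precision=4,suppress=True)
p=camera("side"); o=manip.get_obs(); P=o["position"]; print(P,o["ft_force"],"dist",(C-P[:2])@U)
W=cloud(p); im=p["img"].astype(int); m=(im[...,0]>70)&(im[...,1]<45)&(im[...,2]<45)&(np.hypot(W[...,0]-C[0]+.1*U[0],W[...,1]-C[1]+.1*U[1])<.035)
D=(C-W[m][:,:2])@U; print(m.sum(),np.sort(D)[[0,2,-3,-1]],np.median(D))
save(p,"s5.png"); im=cv2.imread("pics/s5.png"); cv2.imwrite("pics/s5c.png",cv2.resize(im[210:300,150:300],(750,450),interpolation=3))
```

```text
[0.4459 0.1043 0.0197] [-2.4537  0.9648  0.0963] dist 0.10393744494762984
83 [0.0811 0.083  0.0943 0.0951] 0.08914060361262778
```

View pics/s5c.png

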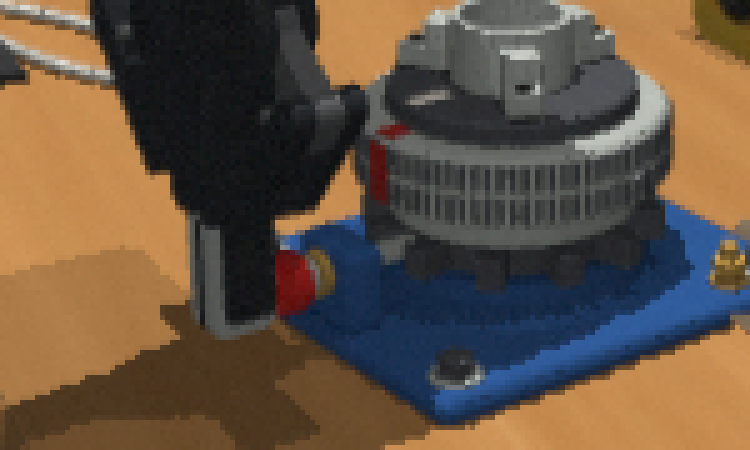

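The finger now holds the knob (crop 293,285), which sits close to the bolt's bushing. That is nearly home, so I'll press until the force shows the stop.

{"op": "carry_out", "data": {
  "deltas": [
    [-0.005,0,0,0,-1],
    [-0.01,0,0,0,-1],
    [-0.01,0,0,0,-1]
  ]
}}

```text
clock: 9.5
position: [0.4459, 0.1043, 0.0194]
ee_rot: [-0.066, 0.998, -0.0, -0.001]
ft_force: [-8.3, -0.0, 5.8]
grip_width: -0.002
grasp_force: 4.4
```

{"op": "carry_out", "data": {
  "deltas": [
    [-0.005,0,0,0,-1],
    [-0.01,0,0,0,-1],
    [-0.01,0,0,0,-1]
  ]
}}

```text
clock: 9.88
position: [0.446, 0.1042, 0.0191]
ee_rot: [-0.066, 0.998, -0.0, -0.003]
ft_force: [-15.3, -0.5, 11.1]
grip_width: -0.004
grasp_force: 7.5
```

The knob didn't move further while the force rose to about 15 N, so the bolt is home; arm stiffness is roughly 5 N/mm. Retreat, rise to rim height, then move in beside the ring.

{"op": "carry_out", "data": {
  "deltas": [
    [0.02,0,0,0,-1],
    [0.08,0,0,0,-1],
    [0.15,0,0,0,-1],
    [0.15,0,-0.12,0,-1],
    [0.15,0,-0.25,0,-1],
    [0.15,0.1,-0.25,0,-1],
    [0.05,0.1,-0.25,0,-1],
    [-0.05,0.1,-0.25,0,-1],
    [-0.15,0.1,-0.25,0,-1],
    [-0.2,0.1,-0.25,0,-1],
    [-0.2,0.1,-0.25,0,-1]
  ]
}}

```text
clock: 11.25
position: [0.4769, 0.123, 0.0569]
ee_rot: [-0.066, 0.998, -0.0, -0.0]
ft_force: [-0.4, 0.0, -0.5]
grip_width: -0.002
grasp_force: 0.0
```

```bash
cat >> h.py <<'E'
C=np.array([.550,.118]); HX,HY,RR=.0107,.0150,.052
def stroke(cmd, th0, th1, press, step=6., dC=(0,0), flat_end=True, flat_start=True):
    """Minkowski path of the finger rectangle round the ring, ring-normal angle th (deg, tool frame, clockwise seen in tool xy = anticlockwise world).
    cmd: commanded tcp xyz; returns rows (tool units)"""
    o=manip.get_obs(); R=Ro.from_quat(o["ee_rot"]).as_matrix()[:2,:2]
    pts=[]
    def pt(th,sx,sy):
        r=RR-press; return np.array([r*np.cos(th)+sx*HX,r*np.sin(th)+sy*HY])
    a=np.arange(th0,th1-1e-6,-step); a=np.append(a,th1); last=None
    for d in a:
        q=np.radians(d); c,s=np.cos(q),np.sin(q)
        if abs(c)<1e-6 or abs(s)<1e-6:  # flat: walk the face
            e=1e-3; b=np.sign([np.cos(q+e),np.sin(q+e)]); g=np.sign([np.cos(q-e),np.sin(q-e)])
            for w in np.linspace(0,1,6): pts.append(pt(q,*(b*(1-w)+g*w)))
        else: pts.append(pt(q,np.sign(c),np.sign(s)))
    pts=np.array(pts); W=pts@R.T+C+dC            # world
    rows=(W-np.array(cmd)[:2])@R/.15
    L=np.hypot(*np.diff(pts,axis=0).T).sum()
    return rows,L/RR,W
E
python3 - <<'E'
from h import *
np.set_printoptions(precision=4,suppress=True)
o=manip.get_obs(); P=o["position"]; print(o["clock"],P,o["ft_force"],o["joint_pos"])
R=Ro.from_quat(o["ee_rot"]).as_matrix()
print("rel tool",(P[:2]-C)@R[:2,:2])
rows,a,W=stroke(P,0,-90,.001); print(len(rows),a); print(np.round(rows/.005)*.005)
p=camera("side"); save(p,"s6.png"); im=cv2.imread("pics/s6.png"); cv2.imwrite("pics/s6c.png",cv2.resize(im[170:300,150:330],(720,520),interpolation=3))
E
```

```text
11.25 [0.4769 0.123  0.0569] [-0.4165  0.0219 -0.533 ] [-0.8077  0.2416  0.5135  2.0183 -0.1478  0.9177  1.4858]
rel tool [0.0718 0.0146]
32 3.3514233279173866
[[-0.065  0.005]
 [-0.065 -0.035]
 [-0.065 -0.075]
 [-0.065 -0.115]
 [-0.065 -0.155]
 [-0.065 -0.195]
 [-0.07  -0.235]
 [-0.075 -0.27 ]
 [-0.085 -0.3  ]
 [-0.095 -0.335]
 [-0.115 -0.365]
 [-0.13  -0.395]
 [-0.155 -0.425]
 [-0.18  -0.45 ]
 [-0.205 -0.47 ]
 [-0.235 -0.49 ]
 [-0.27  -0.51 ]
 [-0.3   -0.52 ]
 [-0.335 -0.53 ]
 [-0.37  -0.535]
 [-0.405 -0.535]
 [-0.435 -0.535]
 [-0.465 -0.535]
 [-0.495 -0.535]
 [-0.52  -0.535]
 [-0.55  -0.535]
 [-0.405 -0.535]
 [-0.435 -0.535]
 [-0.465 -0.535]
 [-0.495 -0.535]
 [-0.52  -0.535]
 [-0.55  -0.535]]
```

View pics/s6c.png

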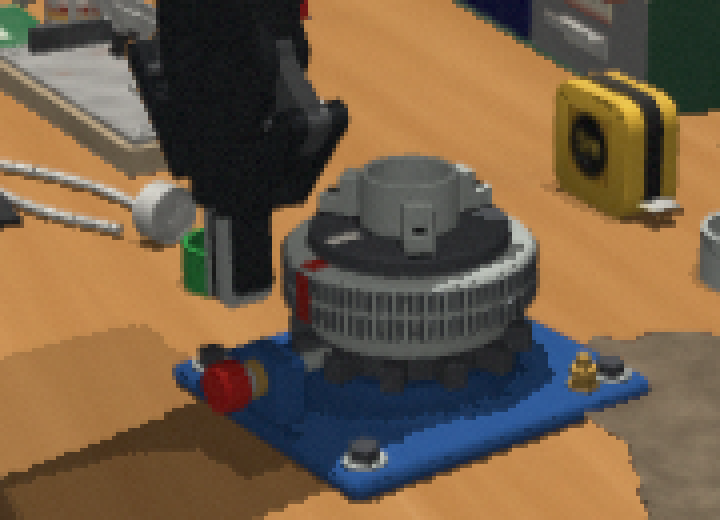

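The crop shows the bolt home, with the knob against its bushing. The fingertip stands at rim height left of the ring, and the mark is still beside the index line. First I'll make a light contact stroke to measure the force.

{"op": "carry_out", "data": {
  "deltas": [
    [-0.04,0.0,0,0,-1],
    [-0.055,0.0,0,0,-1],
    [-0.065,-0.03,0,0,-1],
    [-0.065,-0.07,0,0,-1],
    [-0.065,-0.11,0,0,-1],
    [-0.065,-0.15,0,0,-1]
  ]
}}

```text
clock: 12.05
position: [0.4888, 0.1018, 0.057]
ee_rot: [-0.066, 0.998, 0.0, -0.0]
ft_force: [-3.3, 0.9, 0.9]
grip_width: 0.003
grasp_force: 1.7
```

```bash
cat >> h.py <<'E'
def mark(dump=None):
    """ring mark angle (deg, anticlockwise from start direction -U)"""
    for n in("top","side"):
        p=camera(n); im=p["img"].astype(int); W=cloud(p); d=W[...,:2]-C; r=np.hypot(d[...,0],d[...,1])
        m=(im[...,0]>70)&(im[...,1]<.45*im[...,0])&(im[...,2]<.45*im[...,0])&(r<.058)&(r>.036)&(W[...,2]>.045)
        if m.sum()>2:
            x=d[m].mean(0); print(n,"mark n",m.sum(),"deg",round(np.degrees(np.arctan2(x[1],x[0])-np.arctan2(-U[1],-U[0]))%360,1))
        else: print(n,"mark hidden")
E
sed -i 's|    pts=np.array(pts); W=|    pts=np.array(pts); pts=pts[np.append(True,np.hypot(*np.diff(pts,axis=0).T)>1e-5)]; W=|' h.py
python3 - <<'E'
from h import *
np.set_printoptions(precision=4,suppress=True)
o=manip.get_obs(); P=o["position"]; R=Ro.from_quat(o["ee_rot"]).as_matrix()
print(o["clock"],P,"F tool",R.T@o["ft_force"],"rel tool",(P[:2]-C)@R[:2,:2]); mark()
E
```

```text
12.05 [0.4888 0.1018 0.057 ] F tool [ 3.1268  1.372  -0.9056] rel tool [ 0.0628 -0.008 ]
top mark hidden
side mark n 56 deg 21.9
```

Light contact works: about 3 N normal, and the ring turned about 22°. On round the rim.

```bash
cat > nxt.py <<'E'
from h import *
import sys,json
np.set_printoptions(precision=4,suppress=True)
# usage: nxt.py th0 th1 press dx dy  (cmd in cmd.json as tool-frame-rel)
def run(cmd,th0,th1,press,dC=(0,0),skip=0,step=7.5):
    o=manip.get_obs(); P=o["position"]; R=Ro.from_quat(o["ee_rot"]).as_matrix()
    print(round(o["clock"],2),P,"F tool",R.T@o["ft_force"],"rel cmd",(P-cmd))
    rows,a,W=stroke(cmd,th0,th1,press,dC=dC,step=step)
    rows=np.round(rows/.005)*.005; print(len(rows),"ring rad",a); print(rows[skip:].tolist())
    print("j",o["joint_pos"])
E
python3 - <<'E'
from nxt import *
R=Ro.from_quat([-0.066,0.9978,0,0]).as_matrix()
cmd=np.array([.4769,.123,.0569])+R@[-.065*.15,-.15*.15,0]; print(cmd)
run(cmd,0,-90,.0015)
E
```

```text
[0.4895 0.102  0.0569]
12.15 [0.489  0.1012 0.0571] F tool [ 3.5591 -0.0679 -1.1408] rel cmd [-0.0005 -0.0008  0.0002]
29 ring rad 3.335934473594874
[[-0.005, 0.155], [-0.005, 0.115], [-0.005, 0.075], [-0.005, 0.035], [-0.005, -0.005], [-0.005, -0.045], [-0.01, -0.09], [-0.015, -0.135], [-0.03, -0.17500000000000002], [-0.05, -0.215], [-0.075, -0.25], [-0.105, -0.28500000000000003], [-0.135, -0.315], [-0.17500000000000002, -0.34], [-0.215, -0.36], [-0.255, -0.37], [-0.3, -0.38], [-0.34, -0.385], [-0.37, -0.385], [-0.4, -0.385], [-0.43, -0.385], [-0.455, -0.385], [-0.485, -0.385], [-0.34, -0.385], [-0.37, -0.385], [-0.4, -0.385], [-0.43, -0.385], [-0.455, -0.385], [-0.485, -0.385]]
j [-0.7661  0.258   0.5265  2.0018 -0.1612  0.9223  1.5456]
```

{"op": "carry_out", "data": {
  "deltas": [
    [-0.005,-0.045,0,0,-1],
    [-0.01,-0.09,0,0,-1],
    [-0.015,-0.135,0,0,-1],
    [-0.03,-0.175,0,0,-1],
    [-0.05,-0.215,0,0,-1],
    [-0.075,-0.25,0,0,-1],
    [-0.105,-0.285,0,0,-1],
    [-0.135,-0.315,0,0,-1]
  ]
}}

```text
clock: 13.15
position: [0.5159, 0.0579, 0.0572]
ee_rot: [-0.066, 0.998, -0.0, 0.0]
ft_force: [-0.3, -0.1, 0.1]
grip_width: -0.004
grasp_force: 0.0
```

Run:
```python
from nxt import *
R=Ro.from_quat([-0.066,0.9978,0,0]).as_matrix()
cmd=np.array([.4895,.102,.0569])+R@[-.135*.15,-.315*.15,0]; print(cmd)
run(cmd,-45,-90,.0015); mark()
```

```text
[0.5158 0.0578 0.0569]
13.15 [0.5159 0.0579 0.0572] F tool [ 0.2656 -0.04   -0.0999] rel cmd [0.0001 0.0001 0.0003]
18 ring rad 1.9968133906435903
[[0.03, 0.03], [-0.005, 0.0], [-0.04, -0.025], [-0.08, -0.045], [-0.12, -0.06], [-0.165, -0.065], [-0.21, -0.07], [-0.23500000000000001, -0.07], [-0.265, -0.07], [-0.295, -0.07], [-0.32, -0.07], [-0.35000000000000003, -0.07], [-0.21, -0.07], [-0.23500000000000001, -0.07], [-0.265, -0.07], [-0.295, -0.07], [-0.32, -0.07], [-0.35000000000000003, -0.07]]
j [-0.678   0.3042  0.5467  1.9537 -0.1948  0.935   1.6676]
top mark hidden
side mark n 34 deg 33.6
```

No force: the finger corner lies a bit inside my rectangle. I'll probe diagonally inward until contact.

{"op": "carry_out", "data": {
  "deltas": [
    [-0.005,0.005,0,0,-1],
    [-0.01,0.01,0,0,-1],
    [-0.015,0.015,0,0,-1],
    [-0.015,0.015,0,0,-1]
  ]
}}

```text
clock: 13.75
position: [0.5173, 0.0609, 0.0571]
ee_rot: [-0.066, 0.998, 0.0, -0.0]
ft_force: [-1.5, -0.1, -1.1]
grip_width: -0.002
grasp_force: 0.2
```

{"op": "carry_out", "data": {
  "deltas": [
    [-0.005,0.005,0,0,-1],
    [-0.01,0.01,0,0,-1],
    [-0.01,0.01,0,0,-1]
  ]
}}

```text
clock: 14.12
position: [0.5183, 0.0619, 0.057]
ee_rot: [-0.066, 0.998, -0.0, -0.001]
ft_force: [-2.0, -3.7, 1.2]
grip_width: 0.0
grasp_force: 2.2
```

Run:
```python
from nxt import *
R=Ro.from_quat([-0.066,0.9978,0,0]).as_matrix()
cmd=np.array([.5158,.0578,.0569])+R@[-.025*.15,.025*.15,0]; print(cmd)
o=manip.get_obs(); P=o["position"]; R=Ro.from_quat(o["ee_rot"]).as_matrix()
print(P,"rel cmd",P-cmd,"F tool",R.T@o["ft_force"],"rel ring tool",(P[:2]-C)@R[:2,:2]); mark()
p=camera("side"); W=cloud(p); m=(np.hypot(W[...,0]-P[0],W[...,1]-P[1])<.03)&(p["img"].max(2)<130)&(W[...,2]>.062)&(W[...,2]<.09)
X=(W[m][:,:2]-P[:2])@R[:2,:2]; print(len(X),X.min(0),X.max(0)); 
for a in np.arange(-.02,.02,.002):
    k=abs(X[:,0]-a)<.001
    if k.sum()>3: print(round(a,3),np.percentile(X[k,1],[5,50,95]),k.sum())
```

```text
[0.519  0.062  0.0569]
[0.5183 0.0619 0.057 ] rel cmd [-0.0007 -0.0001  0.0001] F tool [ 2.4417 -3.4531 -1.18  ] rel ring tool [ 0.0388 -0.0515]
top mark hidden
side mark n 38 deg 33.8
372 [-0.0296 -0.0151] [0.0134 0.0298]
-0.006 [-0.0133 -0.0115 -0.0105] 16
-0.004 [-0.0133 -0.0123 -0.0088] 14
-0.002 [-0.0142 -0.0117 -0.0064] 26
-0.0 [-0.0133 -0.0115  0.0258] 19
0.002 [-0.0128 -0.0118  0.0086] 11
0.004 [-0.0136 -0.0105  0.028 ] 32
0.006 [-0.013  -0.0093  0.0286] 32
0.008 [-0.0132 -0.0081  0.0152] 65
0.01 [-0.0122 -0.0054  0.0003] 31
0.012 [-0.0063  0.0009  0.0067] 83
```

Contact again: the finger is well rounded, radius about 11–12.6 mm. I'll update the model and go on.

```bash
cat >> h.py <<'E'
AX,AY,RHO=.0013,.003,.0095
def stroke(cmd, th0, th1, press, step=7.5, dC=(0,0)):
    o=manip.get_obs(); R=Ro.from_quat([-0.066,0.9978,0,0]).as_matrix()[:2,:2]
    q=np.radians(np.linspace(th0,th1,int(round((th0-th1)/step))+1)); c,s=np.cos(q),np.sin(q)
    sm=lambda x:np.tanh(x*6)
    pts=np.c_[(RR-press+RHO)*c+AX*sm(c),(RR-press+RHO)*s+AY*sm(s)]
    W=pts@R.T+C+dC
    return (W-np.array(cmd)[:2])@R/.15,np.hypot(*np.diff(pts,axis=0).T).sum()/RR,W
E
cat > go.py <<'E'
import sys; from nxt import *
# go.py cmdx cmdy lastdx lastdy th0 th1 press
a=list(map(float,sys.argv[1:])); R=Ro.from_quat([-0.066,0.9978,0,0]).as_matrix()
cmd=np.array([a[0],a[1],.0569])+R@[a[2]*.15,a[3]*.15,0]; print("cmd",cmd)
run(cmd,a[4],a[5],a[6]); mark()
E
python3 go.py .519 .062 0 0 -53 -113 .002
```

```text
cmd [0.519  0.062  0.0569]
14.28 [0.5184 0.062  0.057 ] F tool [ 3.4594 -3.103  -0.5738] rel cmd [-0.0006  0.      0.0001]
9 ring rad 1.2463598708895436
[[-0.005, 0.005], [-0.05, -0.02], [-0.095, -0.045], [-0.145, -0.06], [-0.2, -0.07], [-0.26, -0.075], [-0.315, -0.07], [-0.37, -0.06], [-0.42, -0.04]]
j [-0.6811  0.3112  0.5442  1.9456 -0.1977  0.9376  1.6623]
top mark hidden
side mark n 38 deg 34.0
```

{"op": "carry_out", "data": {
  "deltas": [
    [-0.005,0.005,0,0,-1],
    [-0.05,-0.02,0,0,-1],
    [-0.095,-0.045,0,0,-1],
    [-0.145,-0.06,0,0,-1],
    [-0.2,-0.07,0,0,-1],
    [-0.26,-0.075,0,0,-1],
    [-0.315,-0.07,0,0,-1],
    [-0.37,-0.06,0,0,-1],
    [-0.42,-0.04,0,0,-1]
  ]
}}

```text
clock: 15.5
position: [0.5832, 0.0627, 0.0572]
ee_rot: [-0.065, 0.998, -0.001, 0.001]
ft_force: [2.2, -8.4, -4.2]
grip_width: 0.0
grasp_force: 4.1
```

```bash
python3 go.py .519 .062 -.42 -.04 -113 -188 .002
```

```text
cmd [0.5822 0.0644 0.0569]
15.5 [0.5832 0.0627 0.0572] F tool [-1.069  -8.5541  4.2489] rel cmd [ 0.001  -0.0016  0.0003]
11 ring rad 1.5934775701622472
[[0.0, -0.0], [-0.045, 0.02], [-0.085, 0.05], [-0.125, 0.085], [-0.16, 0.125], [-0.19, 0.17], [-0.21, 0.215], [-0.225, 0.265], [-0.23500000000000001, 0.32], [-0.24, 0.385], [-0.23500000000000001, 0.45]]
j [-0.6158  0.445   0.5296  1.7785 -0.2607  0.9867  1.7172]
top mark hidden
side mark hidden
```

{"op": "carry_out", "data": {
  "deltas": [
    [-0.045,0.02,0,0,-1],
    [-0.085,0.05,0,0,-1],
    [-0.125,0.085,0,0,-1],
    [-0.16,0.125,0,0,-1],
    [-0.19,0.17,0,0,-1],
    [-0.21,0.215,0,0,-1],
    [-0.225,0.265,0,0,-1],
    [-0.235,0.32,0,0,-1],
    [-0.24,0.385,0,0,-1],
    [-0.235,0.45,0,0,-1]
  ]
}}

```text
clock: 16.85
position: [0.6104, 0.1376, 0.058]
ee_rot: [-0.066, 0.998, 0.0, 0.003]
ft_force: [7.5, 0.2, -2.6]
grip_width: -0.003
grasp_force: 3.4
```

```bash
python3 go.py .5822 .0644 -.235 .45 -188 -263 .002
```

```text
cmd [0.6083 0.136  0.0569]
16.85 [0.6104 0.1376 0.058 ] F tool [-7.4077 -0.8104  2.6757] rel cmd [0.0021 0.0016 0.0011]
11 ring rad 1.523540905017162
[[-0.0, 0.0], [0.01, 0.055], [0.025, 0.105], [0.05, 0.155], [0.08, 0.195], [0.115, 0.23500000000000001], [0.155, 0.27], [0.195, 0.3], [0.245, 0.32], [0.295, 0.335], [0.34500000000000003, 0.34500000000000003]]
j [-0.6819  0.5167  0.5015  1.6718 -0.2825  1.02    1.6158]
top mark hidden
side mark hidden
```

{"op": "carry_out", "data": {
  "deltas": [
    [0.01,0.055,0,0,-1],
    [0.025,0.105,0,0,-1],
    [0.05,0.155,0,0,-1],
    [0.08,0.195,0,0,-1],
    [0.115,0.235,0,0,-1],
    [0.155,0.27,0,0,-1],
    [0.195,0.3,0,0,-1],
    [0.245,0.32,0,0,-1],
    [0.295,0.335,0,0,-1],
    [0.345,0.345,0,0,-1]
  ]
}}

```text
clock: 18.2
position: [0.55, 0.1835, 0.0578]
ee_rot: [-0.067, 0.998, 0.001, 0.001]
ft_force: [2.5, 6.0, 0.3]
grip_width: -0.004
grasp_force: 2.5
```

```bash
python3 go.py .6083 .136 .345 .345 -263 -338 .002
```

```text
cmd [0.5502 0.1805 0.0569]
18.2 [0.55   0.1835 0.0578] F tool [-3.3214  5.61   -0.2995] rel cmd [-0.0002  0.003   0.0009]
11 ring rad 1.5381104914203263
[[0.0, 0.0], [0.06, 0.005], [0.115, 0.0], [0.17, -0.01], [0.22, -0.03], [0.265, -0.05], [0.31, -0.08], [0.35000000000000003, -0.115], [0.38, -0.155], [0.41000000000000003, -0.2], [0.435, -0.245]]
j [-0.808   0.4239  0.4985  1.7958 -0.2419  0.9795  1.4937]
top mark n 5 deg 332.2
side mark n 7 deg 333.1
```

Run:
```python
from h import *
a=camera("top");b=camera("side"); save(a,"t7.png");save(b,"s7.png")
A=cv2.imread("pics/t7.png")[200:300,200:310];B=cv2.imread("pics/s7.png")[190:290,190:300]
cv2.imwrite("pics/c7.png",np.hstack([cv2.resize(x,(396,360),interpolation=3) for x in(A,B)]))
```

```text
(no output)
```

View pics/c7.png

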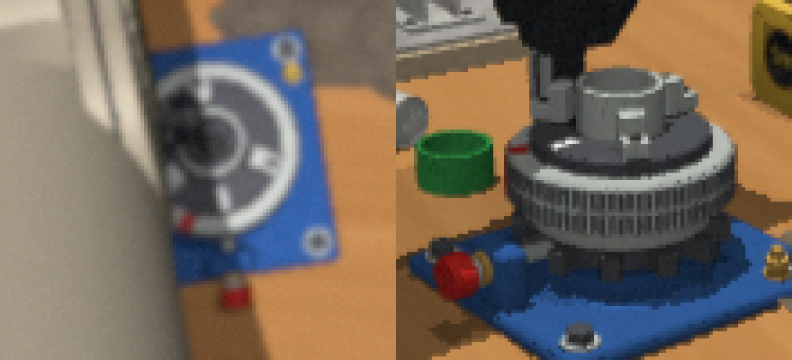

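Top half (left): the mark is at about (187,222), just short of the bolt line. Side half: the mark is left of the index line (515,150 against 565,145). The ring has therefore turned about 332°, and the tube is upright. Continue.

{"op": "carry_out", "data": {
  "deltas": [
    [0.06,0.005,0,0,-1],
    [0.115,0,0,0,-1],
    [0.17,-0.01,0,0,-1],
    [0.22,-0.03,0,0,-1],
    [0.265,-0.05,0,0,-1],
    [0.31,-0.08,0,0,-1],
    [0.35,-0.115,0,0,-1],
    [0.38,-0.155,0,0,-1],
    [0.41,-0.2,0,0,-1],
    [0.435,-0.245,0,0,-1]
  ]
}}

```text
clock: 19.65
position: [0.4883, 0.1363, 0.0569]
ee_rot: [-0.067, 0.998, 0.0, -0.001]
ft_force: [-5.7, 2.6, 2.9]
grip_width: -0.001
grasp_force: 3.1
```

```bash
python3 go.py .5502 .1805 .435 -.245 -338 -413 .002
```

```text
cmd [0.4904 0.1355 0.0569]
19.65 [0.4883 0.1363 0.0569] F tool [ 5.3218  3.3268 -2.9002] rel cmd [-0.002   0.0008 -0.    ]
11 ring rad 1.6096749060586
[[-0.0, 0.0], [0.015, -0.05], [0.025, -0.105], [0.025, -0.17], [0.025, -0.23500000000000001], [0.01, -0.29], [-0.005, -0.34], [-0.03, -0.39], [-0.06, -0.43], [-0.09, -0.47000000000000003], [-0.13, -0.505]]
j [-0.8305  0.2774  0.5299  1.9815 -0.1756  0.9291  1.4927]
top mark n 3 deg 74.8
side mark n 54 deg 74.7
```

{"op": "carry_out", "data": {
  "deltas": [
    [0.015,-0.05,0,0,-1],
    [0.025,-0.105,0,0,-1],
    [0.025,-0.17,0,0,-1],
    [0.025,-0.235,0,0,-1],
    [0.01,-0.29,0,0,-1],
    [-0.005,-0.34,0,0,-1],
    [-0.03,-0.39,0,0,-1],
    [-0.06,-0.43,0,0,-1],
    [-0.09,-0.47,0,0,-1],
    [-0.13,-0.505,0,0,-1]
  ]
}}

```text
clock: 21.0
position: [0.5183, 0.0617, 0.0567]
ee_rot: [-0.066, 0.998, -0.001, -0.001]
ft_force: [-3.6, -3.5, -0.0]
grip_width: -0.0
grasp_force: 2.5
```

```bash
python3 go.py .4904 .1355 -.13 -.505 -413 -488 .002
```

```text
cmd [0.5197 0.063  0.0569]
21.0 [0.5183 0.0617 0.0567] F tool [ 4.0156 -2.9841  0.0491] rel cmd [-0.0014 -0.0012 -0.0002]
11 ring rad 1.5460827587078096
[[-0.0, 0.0], [-0.045, -0.03], [-0.09, -0.05], [-0.14, -0.065], [-0.195, -0.075], [-0.25, -0.08], [-0.31, -0.075], [-0.365, -0.065], [-0.41000000000000003, -0.05], [-0.46, -0.025], [-0.5, 0.005]]
j [-0.7001  0.3163  0.5673  1.9455 -0.2075  0.9396  1.6703]
top mark hidden
side mark hidden
```

{"op": "carry_out", "data": {
  "deltas": [
    [-0.045,-0.03,0,0,-1],
    [-0.09,-0.05,0,0,-1],
    [-0.14,-0.065,0,0,-1],
    [-0.195,-0.075,0,0,-1],
    [-0.25,-0.08,0,0,-1],
    [-0.31,-0.075,0,0,-1],
    [-0.365,-0.065,0,0,-1],
    [-0.41,-0.05,0,0,-1],
    [-0.46,-0.025,0,0,-1],
    [-0.5,0.005,0,0,-1]
  ]
}}

```text
clock: 22.35
position: [0.5947, 0.0724, 0.0572]
ee_rot: [-0.065, 0.998, -0.001, 0.001]
ft_force: [2.6, -5.4, -3.4]
grip_width: 0.002
grasp_force: 2.8
```

```bash
python3 go.py .5197 .063 -.5 .005 -488 -540.5 .002
```

```text
cmd [0.5939 0.0736 0.0569]
22.35 [0.5947 0.0724 0.0572] F tool [-1.8692 -5.6642  3.4295] rel cmd [ 0.0008 -0.0013  0.0003]
8 ring rad 1.1077668409831305
[[-0.0, -0.0], [-0.04, 0.035], [-0.075, 0.075], [-0.1, 0.115], [-0.125, 0.165], [-0.14, 0.215], [-0.15, 0.27], [-0.155, 0.335]]
j [-0.632   0.4739  0.5441  1.7449 -0.282   0.9997  1.7182]
top mark n 3 deg 276.9
side mark hidden
```

{"op": "carry_out", "data": {
  "deltas": [
    [-0.04,0.035,0,0,-1],
    [-0.075,0.075,0,0,-1],
    [-0.1,0.115,0,0,-1],
    [-0.125,0.165,0,0,-1],
    [-0.14,0.215,0,0,-1],
    [-0.15,0.27,0,0,-1],
    [-0.155,0.335,0,0,-1],
    [-0.155,0.335,0,0,-1]
  ]
}}

```text
clock: 23.45
position: [0.612, 0.1286, 0.0579]
ee_rot: [-0.067, 0.998, 0.001, 0.002]
ft_force: [6.5, 1.8, -3.2]
grip_width: -0.0
grasp_force: 3.6
```

```bash
python3 go.py .5939 .0736 -.155 .335 -540.5 -555.5 .002
```

```text
cmd [0.6103 0.1265 0.0569]
23.45 [0.612  0.1286 0.0579] F tool [-6.653   0.8833  3.2247] rel cmd [0.0016 0.0021 0.001 ]
3 ring rad 0.3491847258062375
[[0.0, 0.0], [0.005, 0.065], [0.015, 0.12]]
j [-0.6836  0.5209  0.5235  1.6731 -0.2962  1.0221  1.6417]
top mark hidden
side mark n 20 deg 348.5
```

The mark is at 348°, almost on the index line. One small nudge, then straight out and up.

{"op": "carry_out", "data": {
  "deltas": [
    [0.005,0.03,0,0,-1],
    [0.005,0.065,0,0,-1],
    [0.005,0.065,0,0,-1],
    [-0.03,0.065,0,0,-1],
    [-0.1,0.065,0,0,-1],
    [-0.16,0.065,0,0,-1],
    [-0.16,0.065,-0.2,0,-1],
    [-0.16,0.065,-0.5,0,-1],
    [-0.16,0.065,-0.9,0,-1],
    [-0.16,0.065,-1,0,-1]
  ]
}}

```text
clock: 24.8
position: [0.6347, 0.1395, 0.2117]
ee_rot: [-0.066, 0.998, 0.001, 0.003]
ft_force: [0.2, -0.2, -1.2]
grip_width: 0.0
grasp_force: 0.0
```

Run:
```python
from h import *
np.set_printoptions(precision=4,suppress=True)
o=manip.get_obs(); print(o["clock"],o["position"],o["ft_force"]); mark()
p=camera("side"); q=camera("top"); save(p,"s9.png"); cv2.imwrite("pics/s9c.png",cv2.resize(cv2.imread("pics/s9.png")[150:360,130:410],(784,588),interpolation=3))
for n in["next_tube_center","gas_nozzle","tape_measure","tube_center","ring_mark"]: print(n,[(b["position"],b["conf"]) for b in boxes_of(n,p)[:2]])
```

```text
24.8 [0.6347 0.1395 0.2117] [ 0.1744 -0.2133 -1.1971]
top mark hidden
side mark n 37 deg 358.4
next_tube_center [([0.7412, 0.1391, 0.015], 0.63)]
gas_nozzle [([0.4628, -0.102, 0.0183], 0.97)]
tape_measure [([0.7311, 0.2477, 0.0372], 0.77)]
tube_center [([0.5447, 0.1066, 0.0908], 0.6)]
ring_mark [([0.5263, 0.0779, 0.0583], 0.72)]
```

View pics/s9c.png

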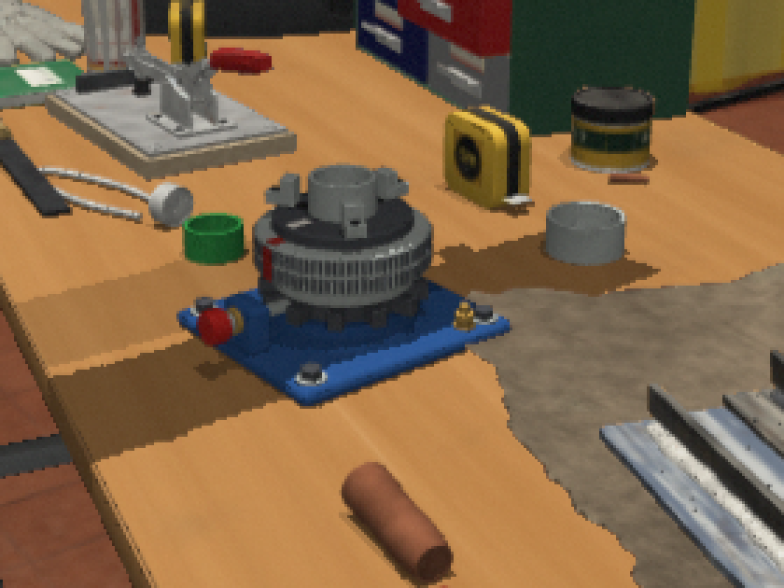

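The final picture shows the mark (270,255) beside the white line and the jaws well out. The tube is upright and loose, the bolt is home, the bystanders are unmoved and the arm is clear.

```bash
python3 -c "
from workcell import ticket
print(ticket.hand_in())"
```

```text
the job is handed in; nothing more can be done
None
```

The index bolt was pushed home and the ring rolled two turns anticlockwise, with the mark within about 2° of the index line; the tube was left standing, the things beside it unmoved and the arm clear, and the job is handed in, with no verdict returned.

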